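File two flanges from a display hook into the slotted rack

ROBOT

A 6-joint arm with a two-finger parallel gripper is mounted at the origin on the work surface. World frame = base frame: x ahead of the robot, y to its left, z up, the work surface at z = 0. Lengths are in m, angles in degrees, forces in N, time in s.
With the tool pointing down it reaches from about 0.35 to 0.875 m from the base axis. Payload 4.2 kg.
Tool frame: the origin (TCP) lies at the very end of the fingers, on their centre line; the grasp point (between the pads) lies 19 mm behind it; z points along the fingers, y is the line along which they close (so a half turn about z gives the same grasp; the last joint's range is limited). The gripper opens to 87 mm and grips with 3 to 60 N. Pads are 19 mm wide; open, the fingers measure 117 mm over their backs; the gripper's body (75 mm by 190 mm) begins 51 mm behind the grasp point.
Start: joints at [80.42, 22.042, 0.453, 0, -68.411, -14.817], TCP at [0.258, 0.569, 0.223] pointing down, gripper open.
Joint ranges: [-179.83, 179.83], [-69.29, 118.12], [-61.27, 80.66], [-181.25, 117.63], [-171.15, -9.14], [-177.46, 177.46]. Speed limits (degrees/s): [159.86, 159.86, 180, 180, 180, 180].

INTERFACE

Orientations are given as a 3x3 rotation matrix whose columns are the frame's x, y, z axes.
In Python, from station import r gives the robot as it stands.
- The arm moves only by the tool jog_arm, never from a script. Its argument "plan" is text: rows parted by semicolons, each of 7 numbers parted by spaces: the shift along the tool's x, y, z normalised to -1 to 1, where 1 is 0.025 m, then the turn, a rotation vector about the tool's x, y, z normalised to -1 to 1, where 1 is 8 degrees, then the closure, from -1 (fully open) to 1 (shut). A call has exactly 10 rows; each row shifts and turns the commanded pose from where the row before left it, along the tool's axes as they then stand; what a row does not reach is not made up. A row lasts 1/10 s, in which the tool goes at most 50 mm and 8.59 degrees, less where a joint would pass 70% of its speed; a pose out of reach is approached as far as the arm can. A call with a number of a shift or a turn outside -1 to 1 is refused whole. A call with a gripper value outside its range is refused whole. The fingers move at their own pace and stop on an object; the grip force is fixed at half the most. Time passes only in rows, so rows that do not move let the fingers close, or fill a call up. It gives the time, the measured TCP pose, the force, the opening and the grip force at its end, in the units of the state.
- r.sense(): the state, without advancing time (a new reading comes with each control period).
- r.capture(name): name is "scene" or "top"; returns (picture, depth): 420x560x3 uint8, red, green, blue; 420x560 float32, m along the optical axis (not along the pixel's ray), 0 where there is no reading.
- r.get_calibration(name): a dict with "mtx" (3x3 intrinsics, pixels), "distortion" ([k1, k2, p1, p2, k3] as OpenCV has them; the pictures are not rectified), "extrinsics" (4x4, takes a point from camera to world coordinates). Camera axes: x right, y up, looking along -z (the intrinsics and any distortion apply to the point x, -y, -z); pixel columns grow to the right and rows downward; lengths in m; the calibration is good to about 2 mm. A picture is of the moment at which its call begins. get_calibration takes no time and is no camera call.
- r.finish_job(): hands the job in; it is judged then, once.
The state is a dict: "time_s": time; "joints": joint angles; "joint_velocities": joint speeds; "effort": joint torques, N m; "tcp_pos": TCP position; "ee_rot": TCP orientation; "wrist_force": force on the tool from outside, world axes, zero at the start; "moment": the same for the moment, N m; "gripper_width": opening from 0.0 (shut) to 1.0 (fully open); "gripper_force": force on a finger pad.
Only numpy, scipy, OpenCV 4.12 (cv2) and the standard library are available. Lean on these libraries where they do the work, as an engineer would, in place of code of your own. Each camera call takes 0.05 s, during which the arm holds its last target. There are 200 camera calls.

TASK

Two round aluminium flanges, a large and a small one, hang one behind the other on the same hook stand. Lift each up and off the hook and stand it on edge in the slotted plywood rack, right down on the slot floor: the large flange in the long slot, the small flange in the short slot. Leave the square flange hanging on its own stand, and leave the grease jar and the brass nipple standing where they are.

Things in the scene. Friction and masses are not known exactly. Their poses are not given: they have to be found in the camera images.
- large_flange: Large round aluminium flange: flat ring, outer diameter 110 mm, bore 60 mm, 14 mm thick, 8 bolt-hole marks (not real holes), about 0.25 kg. Origin at the bore's centre, mid-thickness; x axis along the bore (level while hanging). Hangs by its bore on pair_stand's hook, in front of or behind the small flange, about 55 mm apart along the hook.
- small_flange: Small round aluminium flange: outer diameter 90 mm, bore 60 mm, 14 mm thick, 4 bolt-hole marks, about 0.14 kg. Origin and axes as for the large flange. Hangs on the same hook.
- square_flange: Square aluminium flange, 94 x 94 x 14 mm with a 60 mm round bore, origin at the bore centre, mid-thickness, x axis along the bore. Hangs alone on single_stand; to be left hanging.
- pair_stand: Fixed blue-grey hook stand with both round flanges. Origin on the table. Base 12 mm high, x -80 to 110 mm, 90 mm wide. Post 30 mm wide, x 85 to 105 mm, 190 mm high. From it a level steel hook, 8 mm diameter, axis at z = 160 mm, runs along -x to x = -55 mm, then turns up to x = -67, z = 176 mm (rounded end 4 mm more). Flanges hang at about x = 30 and -25 mm, centres 26 mm below the hook's axis.
- single_stand: Another fixed hook stand, of the same shape and dimensions as pair_stand, carrying the square flange at about x = 0.
- pair_stand_hook_tip (a point): Axis point at the upturned end of pair_stand's hook (x = -67, y = 0, z = 176 mm in the stand's frame).
- rack: Fixed plywood rack with two slots, 112 mm (x) by 150 mm (y), 47 mm high, origin under its centre. Slots 20 mm wide in x, running along y, open on top, 35 mm deep, floor 12 mm above the table, side walls 8 mm thick. Long slot (118 mm) at x = -30 mm, on the robot's side; short slot (98 mm) at x = +30 mm.
- long_slot (a point): Centre of the floor of the long slot; axes as the rack (x across the slot, y along it). The large flange stands here with its centre 55 mm above this point.
- short_slot (a point): Centre of the floor of the short slot; axes as the rack. The small flange stands here with its centre 45 mm above this point.
- grease_jar: Small jar with black cap, 46 mm diameter, 65 mm high, origin under its centre. Leave alone.
- hex_nipple: Brass hexagon pipe nipple standing on end, 34 mm across, 52 mm high, origin under its centre. Leave alone.
Things that resemble listed ones, but are neither listed nor needed, are in the scene too. What is shaped like the large_flange but pink is not meant. There is more than one size of the rack; the job needs the larger.

How it is judged:
By the outcome, as a careful person would: the job done as asked, in the order asked, and still so for the second after the job is handed in, with the robot touching nothing.
It also fails if it takes over 67 s, if anything falls off the work surface, if the arm or the gripper's body presses on something with over 40 N, if the wrist force passes 120 N, or if a joint passes its speed limit or range.

## Working session

There is one attempt and no reset: what is moved stays moved. The work goes in short steps, Python scripts to look and compute and a tool call to move; the robot and the scene stay as the last step left them, time stands still between calls to the robot, and variables do not carry over. Pictures are saved under pics/ and viewed, at most 10 in all, crops included, and the job is handed in when it is done.

Besides the shell and the picture viewer there is one more tool, called after ">>>" in YAML: its name, and indented under it one key for each argument. jog_arm: Moves the arm, as the interface text tells. Scaled input: -1 to 1 covers 0.025 m each way for a shift and 8 degrees each way for a turn. Its arguments: {"type":"object","properties":{"plan":{"type":"string"}},"required":["plan"]}

```bash
mkdir -p pics; cat > h.py <<'E'
import numpy as np, cv2
from station import r
def snap(n,f):
    p,d=r.capture(n); cv2.imwrite(f'pics/{f}.png',p[:,:,::-1]); np.savez(f'pics/{f}.npz',p=p,d=d); return p,d
def cloud(n,d):
    c=r.get_calibration(n);h,w=d.shape
    u,v=np.meshgrid(np.arange(w),np.arange(h))
    q=cv2.undistortPoints(np.stack([u,v],-1).reshape(-1,1,2).astype(float),np.array(c['mtx']),np.array(c['distortion'])).reshape(h,w,2)
    P=np.stack([q[...,0]*d,-q[...,1]*d,-d],-1);E=np.array(c['extrinsics'])
    W=P@E[:3,:3].T+E[:3,3]; W[d==0]=np.nan
    return W
E
python3 - <<'E'
from h import *
for n in('scene','top'):
    p,d=snap(n,n+'1');print(n,np.round(r.get_calibration(n)['extrinsics'],3).tolist(),np.round(r.get_calibration(n)['mtx'],1).tolist(),(d>0).mean())
print({k:np.round(v,3).tolist() for k,v in r.sense().items()})
E
```

```text
scene [[-0.76, -0.415, 0.5, 0.912], [0.65, -0.47, 0.597, 0.535], [-0.013, 0.779, 0.627, 0.693], [0.0, 0.0, 0.0, 1.0]] [[405.8, 0.0, 276.0], [0.0, 405.8, 208.5], [0.0, 0.0, 1.0]] 0.9958545918367347
top [[-0.018, 0.989, -0.144, 0.32], [-1.0, -0.018, -0.001, 0.02], [-0.004, 0.144, 0.99, 1.166], [0.0, 0.0, 0.0, 1.0]] [[418.1, 0.0, 279.2], [0.0, 418.1, 207.4], [0.0, 0.0, 1.0]] 0.996062925170068
{'time_s': 0.1, 'joints': [80.419, 22.086, 0.385, -0.026, -68.412, -14.817], 'joint_velocities': [0.094, -0.121, 0.137, 0.011, 0.063, 0.047], 'effort': [0.0, -39.169, 18.794, 4.232, 0.014, -0.0], 'tcp_pos': [0.258, 0.569, 0.222], 'ee_rot': [[0.911, -0.413, -0.001], [-0.413, -0.911, -0.002], [0.0, 0.002, -1.0]], 'wrist_force': [-0.201, 0.399, 0.526], 'moment': [-0.016, 0.057, -0.037], 'gripper_force': 0.0, 'gripper_width': 1.001}
```

View pics/scene1.png

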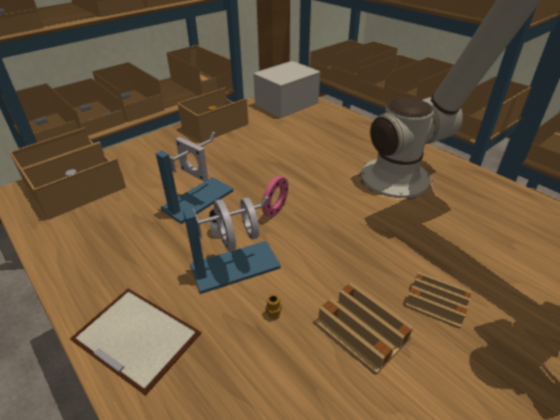

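View pics/top1.png

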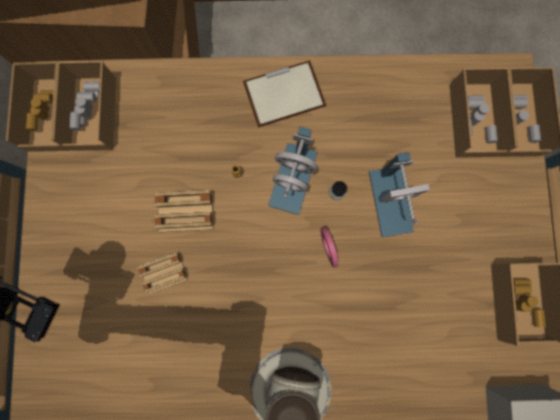

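Scene picture: the pair stand at (235,245) has the bigger ring next to the post at (225,225) and a smaller one in front at (250,217). The square flange is at (190,155), the pink ring at (275,197), the large rack at (362,325), the small rack at (440,298) and the nipple at (273,307). In the top picture the pair stand is at (295,170), the large rack at (184,211), the small rack at (162,270) and the jar at (339,189). I'll measure from depth and enlarge both candidates.

```bash
python3 - <<'E'
from h import *
A=np.load('pics/top1.npz');S=np.load('pics/scene1.npz')
T=cloud('top',A['d']);C=cloud('scene',S['d'])
p=S['p'][:,:,::-1]
a=cv2.resize(p[140:290,150:300],(390,390),interpolation=3);b=cv2.resize(A['p'][110:230,130:360][:,:,::-1],None,fx=390/120*.53,fy=390/120*.53,interpolation=3)
b2=np.zeros((390,b.shape[1],3),np.uint8);b2[:b.shape[0]]=b
cv2.imwrite('pics/crop.png',np.hstack([a,b2]))
def rect(M,name):
    q=M[:,:2].astype(np.float32);(c,s,an)=cv2.minAreaRect(q*1000);print(name,len(q),'c',np.round(c,1),'size',np.round(s,1),'ang',round(an,2))
def roi(W,x0,x1,y0,y1):return W[y0:y1,x0:x1].reshape(-1,3)
# stand base
for nm,W,P in(('top',T,A['p']),('scene',C,S['p'])):
    hsv=cv2.cvtColor(P,cv2.COLOR_RGB2HSV)
    blue=(hsv[...,0]>90)&(hsv[...,0]<118)&(hsv[...,1]>80)
    w=W; ctr=T[165,295]; 
    near=np.hypot(w[...,0]-T[195,285,0],w[...,1]-T[195,285,1])<.22
    m=blue&near&(np.abs(w[...,2]-.012)<.008); n,l,st,_=cv2.connectedComponentsWithStats(m.astype(np.uint8))
    for i in range(1,n):
        if st[i,4]>150: rect(w[l==i],nm+' base z%.3f'%np.median(w[l==i][:,2])+str(st[i,:4]))
    m=near&(w[...,2]>.183)&(w[...,2]<.2)
    n,l,st,_=cv2.connectedComponentsWithStats(m.astype(np.uint8),connectivity=8)
    for i in range(1,n):
        if st[i,4]>8: rect(w[l==i],nm+' posttop'+str(st[i,:4])+str(np.round(w[l==i].mean(0),4)))
R0=T[211,184]; 
for nm,W in(('top',T),('scene',C)):
    m=(np.hypot(W[...,0]-R0[0],W[...,1]-R0[1])<.12)&(W[...,2]>.04)&(W[...,2]<.055)
    rect(W[m],nm+' rack z%.4f'%np.median(W[m][:,2]))
    m=(np.hypot(W[...,0]-T[195,285,0],W[...,1]-T[195,285,1])<.35)&(W[...,2]>.035)
    np.save('pics/%s_pts.npy'%nm,W[m])
for k,(x,y) in dict(jar=(339,187),nip=(237,171),pink=(330,247),smallrack=(162,270),sq=(408,190)).items():print(k,np.round(T[y,x],3))
E
```

```text
top posttop[298 126  14  12][ 0.6468 -0.0433  0.1887] 106 c [647.4 -43.3] size [29.8 20.9] ang 71.17
top posttop[286 153  22   9][ 0.5849 -0.0218  0.1863] 103 c [584.6 -21.8] size [52.9 14.9] ang 70.54
scene base z0.014[192 243  87  49] 2116 c [574.6 -17.6] size [ 88.9 183.3] ang 72.5
scene posttop[216 200  14  17][ 0.588  -0.0171  0.1883] 133 c [585.6 -21.4] size [60.4 14.7] ang 71.36
scene posttop[183 208  14  14][ 0.6503 -0.0394  0.1907] 138 c [648.9 -42.9] size [31.  20.1] ang 73.85
top rack z0.0461 945 c [484.6 283.7] size [ 96.9 151.4] ang 1.65
scene rack z0.0483 2254 c [486.9 283.2] size [ 99.1 151. ] ang 2.2
jar [ 0.533 -0.14   0.063]
nip [0.584 0.134 0.055]
pink [ 0.371 -0.105  0.105]
smallrack [0.321 0.346 0.009]
sq [ 0.499 -0.288  0.181]
```

View pics/crop.png

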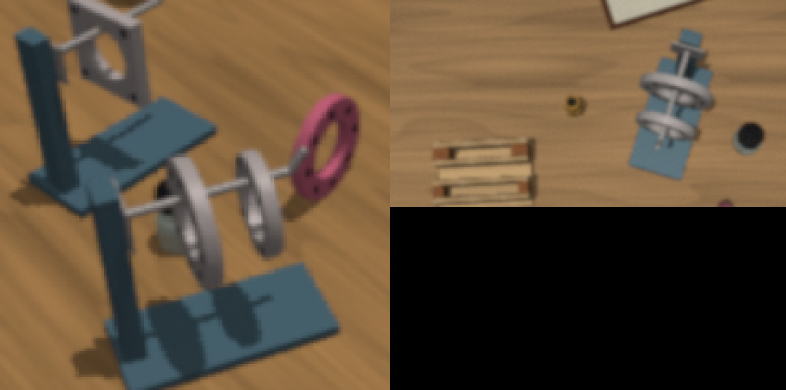

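The crop settles it. The 8-hole-size grey ring next to the post is the large flange and the smaller grey ring nearer the hook's tip is the small one. The pink ring stands separately, and the larger rack is the one at top (184,211). Next I'll fix the flange poses.

```bash
python3 - <<'E'
from h import *
from scipy.optimize import least_squares
a=np.radians(-17.5);u=np.array([np.cos(a),np.sin(a)]);v=np.array([-u[1],u[0]]);o=np.array([.5574,-.0144])
for nm in('top','scene'):
    P=np.load(f'pics/{nm}_pts.npy');q=P[:,:2]-o;U=q@u;V=q@v;Z=P[:,2]
    for k,u0,R in(('large',.03,.055),('small',-.025,.045)):
        m=(abs(U-u0)<.02)&(abs(V)<.07)&(Z>.07)&(np.hypot(V,Z-.134)>.026+.01*0)&~((abs(V)<.01)&(Z<.17))
        x,y,z=U[m],V[m],Z[m]
        rr=np.hypot(y,z-.134);e=rr>R-.004
        top=z>z.max()-.006
        f=least_squares(lambda c:np.hypot(y[e]-c[0],z[e]-c[1])-R,[0,.134],loss='soft_l1',f_scale=.002).x
        print(nm,k,m.sum(),'U',np.round(np.percentile(x,[3,50,97]),4),'V',np.round(np.percentile(y,[2,98]),4),'zmax',z.max().round(4),'topUV',np.round([x[top].mean(),y[top].mean()],4),'fit',f.round(4),'dU/dV',np.round(np.polyfit(y,x,1)[0],3),'dU/dZ',np.round(np.polyfit(z,x,1)[0],3))
    m=(abs(Z-.162)<.006)&(abs(V)<.012)&(U<.08)&(U>-.06)
    print('hook',m.sum(),np.polyfit(U[m],V[m],1))
    m=(U<-.058)&(U>-.09)&(abs(V)<.02)&(Z>.15); print('tip',P[m].mean(0) if m.any() else None,U[m].mean(),V[m].mean())
# rack: blob inner structure
A=np.load('pics/top1.npz');T=cloud('top',A['d']);
b=np.radians(1.9);rx=np.array([np.cos(b),np.sin(b)]);ry=np.array([-rx[1],rx[0]])
for nm in('top','scene'):
    D=np.load(f'pics/{nm}1.npz')['d'];W=cloud(nm,D).reshape(-1,3);q=W[:,:2]-[.4857,.2835];X=q@rx;Y=q@ry
    m=(abs(X)<.07)&(abs(Y)<.085)
    for lo in range(-60,60,5):
        s=m&(X*1000>=lo)&(X*1000<lo+5)&(abs(Y)<.045); print(lo,np.round(np.percentile(W[s,2],[10,50,90])*1000),end=' ')
    for c in(-.03,.03):
        s=m&(abs(X-c)<.006)&(W[:,2]<.03)&(W[:,2]>0.004);print('\nslot',c,'Y range low',np.round(np.percentile(Y[s],[1,99]),4),s.sum())
E
```

```text
top large 516 U [0.0209 0.0235 0.0345] V [-0.0511  0.0503] zmax 0.1917 topUV [ 0.0281 -0.0016] fit [0.     0.1329] dU/dV 0.001 dU/dZ 0.043
top small 336 U [-0.0348 -0.0296 -0.0204] V [-0.0422  0.0411] zmax 0.1832 topUV [-0.0265  0.0019] fit [0.     0.1328] dU/dV 0.033 dU/dZ 0.049
hook 140 [-0.0031202  -0.00013946]
tip [0.49580511 0.00551187 0.17541211] -0.06473170080189469 0.00046834744455169757
scene large 633 U [0.023  0.0328 0.0363] V [-0.0426  0.0543] zmax 0.1928 topUV [0.0298 0.0031] fit [-0.0009  0.1358] dU/dV -0.038 dU/dZ -0.033
scene small 471 U [-0.0316 -0.0232 -0.018 ] V [-0.0328  0.0449] zmax 0.1823 topUV [-0.0254  0.0035] fit [-0.0006  0.1356] dU/dV 0.007 dU/dZ -0.016
hook 194 [-0.00442856  0.00181584]
tip [0.49750214 0.00660575 0.17634773] -0.06344215194790538 0.0020219062399643656
-60 [-3.  2. 13.] -55 [ 9. 11. 14.] -50 [13. 42. 48.] -45 [44. 46. 48.] -40 [10. 12. 15.] -35 [ 8. 11. 14.] -30 [ 8. 11. 15.] -25 [10. 18. 46.] -20 [43. 46. 49.] -15 [44. 47. 49.] -10 [ 9. 11. 16.] -5 [ 9. 11. 14.] 0 [ 9. 12. 14.] 5 [ 8. 11. 14.] 10 [14. 39. 48.] 15 [43. 46. 48.] 20 [13. 13. 1
[... 201 characters left out ...]
 0.0509] 136Traceback (most recent call last):
  File "<stdin>", line 23, in <module>
    return _quantile_unchecked(
        a, q, axis, out, overwrite_input, method, keepdims, weights)
    return _ureduce(a,
                    func=_quantile_ureduce_func,
    ...<5 lines>...
                    overwrite_input=overwrite_input,
                    method=method)
    r = func(a, **kwargs)
    result = _quantile(arr,
                       quantiles=q,
    ...<2 lines>...
                       out=out,
                       weights=wgt)
    slices_having_nans = np.isnan(arr[-1, ...])
                                  ~~~^^^^^^^^^
IndexError: index -1 is out of bounds for axis 0 with size 0
```

```bash
cat >> h.py <<'E'
from scipy.spatial.transform import Rotation as Ro
def fr(deg,tilt=45):
    a=np.radians(deg);t=np.radians(tilt);u=np.array([np.cos(a),np.sin(a),0]);v=np.array([-u[1],u[0],0]);Z=np.array([0,0,1.])
    z=-v*np.sin(t)-Z*np.cos(t);y=-u;return u,v,Z,np.stack([np.cross(y,z),y,z],1)
su,sv,Z,RS=fr(-17.5); rx,ry,_,RR=fr(1.9)
SO=np.array([.5574,-.0144,0]); RO=np.array([.4857,.2835,0])
def need(p,Rt,s=None):
    "units: shift in tool axes /25mm, then turn about tool axes /8deg"
    s=s or r.sense();R=np.array(s['ee_rot']);t=R.T@(p-np.array(s['tcp_pos']));w=np.degrees((Ro.from_matrix(R).inv()*Ro.from_matrix(Rt)).as_rotvec())
    print('t',round(s['time_s'],2),'shift units now-frame',np.round(t/.025,2),'target-frame',np.round(Rt.T@(p-np.array(s['tcp_pos']))/.025,2),'turn units',np.round(w/8,2),'F',np.round(s['wrist_force'],1))
def sim(s,rows):
    p=np.array(s['tcp_pos']);R=np.array(s['ee_rot'])
    for q in rows.split(';'):
        q=np.array(q.split(),float);p=p+R@q[:3]*.025;R=R@Ro.from_rotvec(np.radians(q[3:6]*8)).as_matrix()
    return p,R
E
python3 - <<'E'
from h import *
c=SO-.0255*su+.134*Z
need(c-RS[:,2]*.020,RS); need(c-RS[:,2]*.090,RS)
print('pre',c-RS[:,2]*.09)
s=r.sense()
need(np.array([.45,.3,.30]),fr(-17.5,0)[3])
for nm in('top','scene'):
    W=cloud(nm,np.load(f'pics/{nm}1.npz')['d']).reshape(-1,3);q=W-RO;X=q@rx;Y=q@ry
    for c in(-44,-16,16,44):
        s=(abs(X*1000-c)<9)&(abs(Y)<.05)&(abs(W[:,2]-.047)<.006);f=np.polyfit(Y[s],X[s]*1000,1);print(nm,c,s.sum(),np.round((np.percentile(X[s],3)+np.percentile(X[s],97))*500,1),np.round(f,1))
E
```

```text
t 0.1 shift units now-frame [19.47 15.84  2.97] target-frame [ 10.71 -17.42  14.86] turn units [-4.05  4.57  9.81] F [-0.2  0.4  0.5]
t 0.1 shift units now-frame [19.23 13.88  0.99] target-frame [ 10.71 -17.42  12.06] turn units [-4.05  4.57  9.81] F [-0.2  0.4  0.5]
pre [0.55221702 0.05396217 0.19763961]
t 0.1 shift units now-frame [11.44  6.62 -3.12] target-frame [  7.94 -10.56  -3.14] turn units [ 1.000e-02 -1.000e-02  1.039e+01] F [-0.2  0.4  0.5]
top -44 115 -45.3 [ -2.5 -45.4]
top -16 114 -17.4 [  8.3 -17.4]
top 16 116 15.0 [-3.2 14.8]
top 44 118 42.6 [-0.2 42.4]
scene -44 282 -42.9 [ -1.  -41.9]
scene -16 293 -15.2 [ -8.8 -14.1]
scene 16 305 17.1 [-15.8  17.9]
scene 44 318 44.5 [-11.2  45.6]
```

>>> jog_arm:
  plan: "0 0 -0.35 0 0 1 0.26;0 0 -0.35 0 0 1 0.26;0 0 -0.35 0 0 1 0.26;0 0 -0.35 0 0 1 0.26;0 0 -0.35 0 0 1 0.26;0 0 -0.35 0 0 1 0.26;0 0 -0.35 0 0 1 0.26;0 0 -0.35 0 0 1 0.26;0 0 -0.35 0 0 1 0.26;0 0 -0.35 0 0 1 0.26"

```text
time_s: 1.1
tcp_pos: [0.258, 0.5689, 0.3097]
ee_rot: [[-0.254, -0.967, -0.001], [-0.967, 0.254, -0.001], [0.001, 0.0, -1.0]]
wrist_force: [-0.1, 0.2, -0.1]
gripper_width: 0.374
gripper_force: 0.0
```

```bash
python3 - <<'E'
from h import *
c=SO-.0255*su+.134*Z
s=r.sense();need(c-RS[:,2]*.12,RS,s);need(c-RS[:,2]*.12,fr(-17.5,0)[3],s);print(s['joints'],s['gripper_width'],s['tcp_pos'])
E
```

```text
t 1.1 shift units now-frame [ 16.08 -16.66   3.65] target-frame [  8.22 -17.42  13.36] turn units [-0.13  5.61  0.33] F [-0.1  0.2 -0.1]
t 1.1 shift units now-frame [ 16.08 -16.66   3.65] target-frame [ 15.26 -17.42   3.64] turn units [ 0.   -0.01  0.35] F [-0.1  0.2 -0.1]
[ 8.04214440e+01  1.96036251e+01  9.15319427e+00 -2.08700477e-02
 -7.96240369e+01 -9.51465221e+01] 0.37398504911208136 [0.25795673 0.56893258 0.30972919]
```

>>> jog_arm:
  plan: "0 0 0 0 0 0.35 0.26;0.85 -1 0 0 0 0 0.26;0.85 -1 0 0 0 0 0.26;0.85 -1 0 0 0 0 0.26;0.85 -1 0 0 0 0 0.26;0.85 -1 0 0 0 0 0.26;0.85 -1 0 0 0 0 0.26;0.85 -1 0 0 0 0 0.26;0.85 -1 0 0 0 0 0.26;0.85 -1 0 0 0 0 0.26"

```text
time_s: 2.1
tcp_pos: [0.4168, 0.3186, 0.3096]
ee_rot: [[-0.296, -0.955, -0.001], [-0.955, 0.296, -0.0], [0.001, 0.0, -1.0]]
wrist_force: [-0.4, -0.3, -1.0]
gripper_width: 0.373
gripper_force: 0.0
```

>>> jog_arm:
  plan: "0 -1 0 0 0.7 0 0.26;0 -1 0 0 0.7 0 0.26;0 -1 0 0 0.7 0 0.26;0 -1 0 0 0.7 0 0.26;0 -1 0 0 0.7 0 0.26;0 -1 0 0 0.7 0 0.26;0 -1 0 0 0.7 0 0.26;0 -1 0 0 0.7 0 0.26;0 0 0 0 0 0 0.26;0 0 0 0 0 0 0.26"

```text
time_s: 3.1
tcp_pos: [0.6078, 0.2609, 0.3074]
ee_rot: [[-0.208, -0.955, -0.211], [-0.676, 0.296, -0.675], [0.707, 0.002, -0.707]]
wrist_force: [-0.2, -0.5, 0.2]
gripper_width: 0.371
gripper_force: 0.0
```

```bash
python3 - <<'E'
from h import *
c=SO-.0255*su+.134*Z
s=r.sense();need(c-RS[:,2]*.12,RS,s);print(np.round(s['joints'],1),s['gripper_width'],s['tcp_pos'])
E
```

```text
t 3.1 shift units now-frame [ 2.95 -0.34  7.96] target-frame [ 2.95 -0.37  7.96] turn units [-0.01  0.    0.04] F [-0.2 -0.5  0.2]
[  45.3   42.7   27.9   21.  -115.3  -60.4] 0.3711254767895948 [0.60778093 0.26087968 0.30735434]
```

>>> jog_arm:
  plan: "0.37 -0.05 0.8 0 0 0 0.26;0.37 -0.05 0.8 0 0 0 0.26;0.37 -0.05 0.8 0 0 0 0.26;0.37 -0.05 0.8 0 0 0 0.26;0.37 -0.05 0.8 0 0 0 0.26;0.37 -0.05 0.8 0 0 0 0.26;0.37 -0.03 0.8 0 0 0 0.26;0.36 -0.03 0.8 0 0 0 0.26;0 0 0.8 0 0 0 0.26;0 0 0.75 0 0 0 0.26"

```text
time_s: 4.1
tcp_pos: [0.5585, 0.074, 0.2234]
ee_rot: [[-0.213, -0.955, -0.204], [-0.681, 0.295, -0.67], [0.701, -0.004, -0.713]]
wrist_force: [-0.9, -0.1, -0.9]
gripper_width: 0.372
gripper_force: 0.0
```

```bash
python3 - <<'E'
from h import *
c=SO-.0255*su+.134*Z
s=r.sense();need(c-RS[:,2]*.02,RS,s);print(np.round(s['joints'],1),s['tcp_pos'])
p,d=snap('scene','s2');p2,d=snap('top','t2')
a=cv2.resize(p[110:290,130:320],(400,379),interpolation=3);b=cv2.resize(p2[90:270,210:400],(400,379),interpolation=3)
cv2.imwrite('pics/c2.png',np.hstack([a,b])[:,:,::-1])
E
```

```text
t 4.1 shift units now-frame [-0.1   0.03  4.12] target-frame [-0.14 -0.    4.12] turn units [-0.05  0.06  0.01] F [-0.9 -0.1 -0.9]
[ 36.5  30.9  -6.5  24.6 -90.8 -62.1] [0.5585201  0.07398541 0.2234313 ]
```

View pics/c2.png

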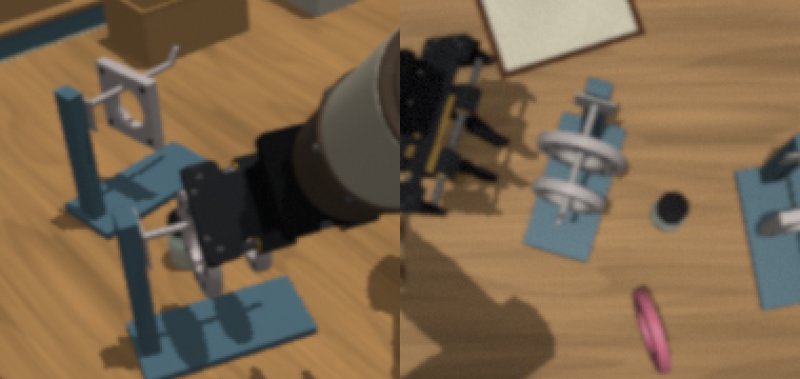

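Both views show the small flange hanging free with the fingers short of it; in the top half the fingertips are at (510,145) and (495,180). I'll check the finger midplane against the flange by depth.

```bash
python3 - <<'E'
from h import *
s=r.sense();p=np.array(s['tcp_pos']);R=np.array(s['ee_rot'])
W=cloud('top',np.load('pics/t2.npz')['d']).reshape(-1,3);q=(W-p)@R
m=(abs(q[:,0])<.02)&(q[:,2]<.002)&(q[:,2]>-.04)&(abs(q[:,1])<.06)
x=q[m];print(m.sum());
for sg in(-1,1):
    k=x[x[:,1]*sg>0];print(len(k),np.round(np.percentile(k[:,1]*1000,[3,50,97]),1),np.round(np.percentile(k[:,0]*1000,[3,50,97]),1),np.round(k[:,2].max()*1000,1))
m=(abs(q[:,0])<.045)&(q[:,2]>.05)&(q[:,2]<.16)&(abs(q[:,1])<.02)
print('small flange in tool y',np.round(np.percentile(q[m,1]*1000,[3,25,50,75,97]),1),'z',np.round(np.percentile(q[m,2]*1000,[1,50,99]),1))
W=W[np.abs(W[:,2]-.175)<.03]
E
```

```text
187
100 [-24.4 -16.5 -13.5] [-8.7  8.8 11.9] 1.3
87 [18.5 25.  31. ] [-7.8  9.5 13.2] 1.7
small flange in tool y [-10.5  -1.2   3.7   6.9  10.6] z [ 75.9 104.5 157.7]
```

>>> jog_arm:
  plan: "-0.1 0 0.5 0 0.06 0 0.26;0 0 0.5 0 0 0 0.26;0 0 0.5 0 0 0 0.26;0 0 0.5 0 0 0 0.26;0 0 0.5 0 0 0 0.26;0 0 0.5 0 0 0 0.26;0 0 0.4 0 0 0 0.26;0 0 0.4 0 0 0 0.26;0 0 0.3 0 0 0 0.26;0 0 0 0 0 0 0.26"

```text
time_s: 5.2
tcp_pos: [0.5377, 0.0057, 0.1464]
ee_rot: [[-0.207, -0.955, -0.212], [-0.671, 0.296, -0.679], [0.711, 0.001, -0.703]]
wrist_force: [-0.9, -0.1, -0.3]
gripper_width: 0.371
gripper_force: 0.0
```

```bash
python3 - <<'E'
from h import *
c=SO-.0255*su+.134*Z
s=r.sense();need(c-RS[:,2]*.02,RS,s)
E
```

```text
t 5.2 shift units now-frame [ 0.02  0.02 -0.07] target-frame [ 0.02  0.03 -0.07] turn units [-0.02 -0.04  0.03] F [-0.9 -0.1 -0.3]
```

Close.

>>> jog_arm:
  plan: "0 0 0 0 0 0 0.6;0 0 0 0 0 0 0.7;0 0 0 0 0 0 0.8;0 0 0 0 0 0 0.9;0 0 0 0 0 0 1;0 0 0 0 0 0 1;0 0 0 0 0 0 1;0 0 0 0 0 0 1;0 0 0 0 0 0 1;0 0 0 0 0 0 1"

```text
time_s: 6.2
tcp_pos: [0.5385, 0.0067, 0.1472]
ee_rot: [[-0.208, -0.955, -0.21], [-0.672, 0.295, -0.679], [0.71, -0.0, -0.704]]
wrist_force: [1.0, 0.5, 1.0]
gripper_width: 0.155
gripper_force: 29.9
```

>>> jog_arm:
  plan: "0.16 0 -0.16 0 0 0 1;0.16 0 -0.16 0 0 0 1;0.16 0 -0.16 0 0 0 1;0.16 0 -0.16 0 0 0 1;0.16 0 -0.16 0 0 0 1;0.16 0 -0.16 0 0 0 1;0 0 0 0 0 0 1;0 0 0 0 0 0 1;0 0 0 0 0 0 1;0 0 0 0 0 0 1"

```text
time_s: 7.2
tcp_pos: [0.5382, 0.0067, 0.1807]
ee_rot: [[-0.208, -0.955, -0.211], [-0.672, 0.296, -0.679], [0.711, 0.001, -0.703]]
wrist_force: [0.0, 0.6, -1.4]
gripper_width: 0.157
gripper_force: 29.9
```

```bash
cat >> h.py <<'E'
def ring(R0,names=('top','scene'),lim=.075,save=None):
    "held/standing flange seen in the tool frame: outer circle fit in tool x,z"
    s=r.sense();p=np.array(s['tcp_pos']);R=np.array(s['ee_rot'])
    for n in names:
        P,d=snap(n,f"{n}_{s['time_s']:.1f}".replace('.','_'));q=((cloud(n,d).reshape(-1,3)-p)@R)*1000
        m=(abs(q[:,1])<13)&(np.hypot(q[:,0],q[:,2]-(R0*1000-26))<R0*1000+12)&(q[:,2]>3);x=q[m]
        if m.sum()<30: print(n,'few');continue
        from scipy.optimize import least_squares
        rb=30
        f=least_squares(lambda c:(lambda h:np.where(h>R0*1000,h-R0*1000,np.where(h<rb,rb-h,0)))(np.hypot(x[:,0]-c[0],x[:,2]-c[1])),[0,R0*1000-26],loss='soft_l1').x
        print(n,len(x),'centre tool x,z mm',f.round(1),'y range',np.round(np.percentile(x[:,1],[2,50,98]),1),'grad y/x,y/z',np.round(np.polyfit(x[:,0],x[:,1],1)[0],3),np.round(np.polyfit(x[:,2],x[:,1],1)[0],3))
E
python3 - <<'E'
from h import *
ring(.045);print(np.round(r.sense()['tcp_pos'],4),np.round(r.sense()['moment'],2))
E
```

```text
top 183 centre tool x,z mm [ 6.8 11.5] y range [-3.4  5.9 10.5] grad y/x,y/z -0.017 0.044
scene few
[0.5383 0.0067 0.1807] [ 1.76 -0.59  0.05]
```

>>> jog_arm:
  plan: "0 0.4 0 0 0 0 1;0 0.5 0 0 0 0 1;0 0.5 0 0 0 0 1;0 0.5 0 0 0 0 1;0 0.5 0 0 0 0 1;0 0.5 0 0 0 0 1;0 0.5 0 0 0 0 1;0 0.4 0 0 0 0 1;0 0 0 0 0 0 1;0 0 0 0 0 0 1"

```text
time_s: 8.3
tcp_pos: [0.4478, 0.0351, 0.1811]
ee_rot: [[-0.208, -0.956, -0.209], [-0.673, 0.295, -0.679], [0.71, -0.0, -0.704]]
wrist_force: [0.8, 0.2, -0.9]
gripper_width: 0.158
gripper_force: 29.9
```

```bash
python3 - <<'E'
from h import *
ring(.045)
s=r.sense();t=RO+rx*.03+Z*.057
need(t+Z*.12-RR[:,2]*.02,RR,s)
a=np.load('pics/scene_8_2.npz')['p'];b=np.load('pics/top_8_2.npz')['p']
cv2.imwrite('pics/c3.png',np.hstack([cv2.resize(a[110:290,190:380],(400,379),interpolation=3),cv2.resize(b[110:290,190:380],(400,379),interpolation=3)])[:,:,::-1])
E
```

```text
top 137 centre tool x,z mm [ 2.6 18.3] y range [-3.6  6.1  9.9] grad y/x,y/z -0.053 0.105
scene 52 centre tool x,z mm [ 1.9 15.4] y range [-6.  -4.9  5.7] grad y/x,y/z -0.093 -0.086
t 8.4 shift units now-frame [-7.36  0.55 -8.01] target-frame [-7.1  -3.04 -7.68] turn units [ 1.69 -0.03 -1.69] F [ 0.2  0.6 -0.7]Traceback (most recent call last):
  File "<stdin>", line 5, in <module>
    fid = stack.enter_context(open(os.fspath(file), "rb"))
                              ~~~~^^^^^^^^^^^^^^^^^^^^^^^
FileNotFoundError: [Errno 2] No such file or directory: 'pics/scene_8_2.npz'
```

>>> jog_arm:
  plan: "0 0 0 0.85 0 -0.85 1;0 0 0 0.84 0 -0.84 1;-0.85 -0.39 -0.95 0 0 0 1;-0.9 -0.39 -0.96 0 0 0 1;-0.9 -0.39 -0.96 0 0 0 1;-0.9 -0.39 -0.96 0 0 0 1;-0.9 -0.39 -0.96 0 0 0 1;-0.9 -0.39 -0.96 0 0 0 1;-0.9 -0.39 -0.96 0 0 0 1;-0.85 -0.38 -0.96 0 0 0 1"

```text
time_s: 9.4
tcp_pos: [0.5261, 0.297, 0.1891]
ee_rot: [[0.001, -1.0, -0.002], [-0.703, 0.001, -0.711], [0.711, 0.002, -0.703]]
wrist_force: [0.6, 0.2, -1.0]
gripper_width: 0.155
gripper_force: 29.9
```

>>> jog_arm:
  plan: "0 0 0 0 0 0 1;0 0 0 0 0 0 1;0 0 0 0 0 0 1;0 0 0 0 0 0 1;0 0 0 0 0 0 1;0 0 0 0 0 0 1;0 0 0 0 0 0 1;0 0 0 0 0 0 1;0 0 0 0 0 0 1;0 0 0 0 0 0 1"

```text
time_s: 10.4
tcp_pos: [0.5254, 0.296, 0.1897]
ee_rot: [[0.001, -1.0, -0.001], [-0.704, 0.0, -0.71], [0.71, 0.002, -0.704]]
wrist_force: [-1.6, 0.2, -1.7]
gripper_width: 0.159
gripper_force: 29.9
```

```bash
python3 - <<'E'
from h import *
ring(.045)
s=r.sense();t=RO+rx*.0318+Z*.057
need(t+Z*.12-RR[:,2]*.02,RR,s);print(np.round(s['joints'],1))
k=f"{s['time_s']:.1f}";import glob,os
f=lambda n:np.load(max(glob.glob(f'pics/{n}_*.npz'),key=os.path.getmtime))['p']
a=f('scene');b=f('top')
cv2.imwrite('pics/c3.png',np.hstack([cv2.resize(a[200:390,270:460],(400,400),interpolation=3),cv2.resize(b[120:310,90:280],(400,400),interpolation=3)])[:,:,::-1])
E
```

```text
top 220 centre tool x,z mm [ 2.6 17.9] y range [-4.2  5.3  9.6] grad y/x,y/z -0.024 0.091
scene 391 centre tool x,z mm [ 2.8 17.8] y range [-7.4 -5.7  6.6] grad y/x,y/z -0.017 0.007
t 10.5 shift units now-frame [-0.03  0.33 -0.12] target-frame [-0.04  0.33 -0.13] turn units [ 0.18 -0.03 -0.16] F [ 0.5 -0.8 -1.2]
[ 55.8  37.6   0.7  23.5 -92.7 -63.2]
```

View pics/c3.png

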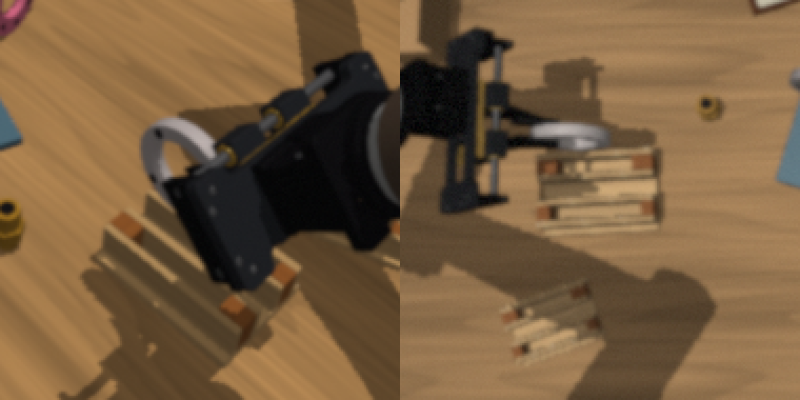

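The flange is held upright above the short slot: the ring is at (180,150) in the scene half and (570,135) in the top half. I'll correct the yaw and offset, then lower it.

```bash
python3 - <<'E'
from h import *
t=RO+rx*.03+Z*.057
off=RR@np.array([.0027,.001,.0179])
need(t+Z*.12-off,RR);need(t+Z*.05-off,RR);need(t-off,RR)
E
```

```text
t 10.5 shift units now-frame [-0.14  0.37 -0.03] target-frame [-0.15  0.36 -0.04] turn units [ 0.18 -0.03 -0.16] F [ 0.5 -0.8 -1.2]
t 10.5 shift units now-frame [-2.13  0.36  1.94] target-frame [-2.13  0.36  1.94] turn units [ 0.18 -0.03 -0.16] F [ 0.5 -0.8 -1.2]
t 10.5 shift units now-frame [-3.55  0.36  3.34] target-frame [-3.54  0.36  3.35] turn units [ 0.18 -0.03 -0.16] F [ 0.5 -0.8 -1.2]
```

>>> jog_arm:
  plan: "0 0.18 0 0.18 -0.03 -0.16 1;0 0.18 0 0 0 0 1;-0.45 0 0.4 0 0 0 1;-0.5 0 0.45 0 0 0 1;-0.5 0 0.45 0 0 0 1;-0.5 0 0.45 0 0 0 1;-0.18 0 0.19 0 0 0 1;0 0 0 0 0 0 1;0 0 0 0 0 0 1;0 0 0 0 0 0 1"

```text
time_s: 11.5
tcp_pos: [0.5167, 0.2995, 0.1185]
ee_rot: [[0.023, -0.999, 0.025], [-0.707, -0.034, -0.706], [0.707, -0.002, -0.708]]
wrist_force: [-0.2, 0.6, -0.3]
gripper_width: 0.162
gripper_force: 29.9
```

```bash
python3 - <<'E'
from h import *
ring(.045)
t=RO+rx*.03+Z*.057
off=RR@np.array([.0027,.001,.0179])
need(t+Z*.05-off,RR);need(t-off,RR)
E
```

```text
top 187 centre tool x,z mm [ 2.3 17.9] y range [-4.1  5.1  9.8] grad y/x,y/z -0.025 0.094
scene 398 centre tool x,z mm [ 2.4 18.1] y range [-10.1  -5.4   6.7] grad y/x,y/z -0.006 -0.007
t 11.6 shift units now-frame [-0.01  0.02  0.03] target-frame [-0.01  0.02  0.03] turn units [-0.01  0.01 -0.01] F [ 0.8  0.5 -0.7]
t 11.6 shift units now-frame [-1.43  0.02  1.45] target-frame [-1.43  0.02  1.44] turn units [-0.01  0.01 -0.01] F [ 0.8  0.5 -0.7]
```

>>> jog_arm:
  plan: "-0.1 0.02 0.1 0 0 0 1;-0.1 0 0.1 0 0 0 1;-0.1 0 0.1 0 0 0 1;-0.1 0 0.1 0 0 0 1;-0.1 0 0.1 0 0 0 1;-0.1 0 0.1 0 0 0 1;-0.1 0 0.1 0 0 0 1;-0.1 0 0.1 0 0 0 1;0 0 0 0 0 0 1;0 0 0 0 0 0 1"

```text
time_s: 12.6
tcp_pos: [0.5159, 0.2991, 0.0895]
ee_rot: [[0.023, -0.999, 0.024], [-0.706, -0.033, -0.707], [0.708, -0.0, -0.707]]
wrist_force: [-0.0, -0.3, -1.1]
gripper_width: 0.158
gripper_force: 29.9
```

>>> jog_arm:
  plan: "-0.1 0 0.1 0 0 0 1;-0.1 0 0.1 0 0 0 1;-0.1 0 0.1 0 0 0 1;-0.1 0 0.1 0 0 0 1;-0.08 0 0.08 0 0 0 1;-0.06 0 0.06 0 0 0 1;0 0 0 0 0 0 1;0 0 0 0 0 0 1;0 0 0 0 0 0 1;0 0 0 0 0 0 1"

```text
time_s: 13.6
tcp_pos: [0.5159, 0.2992, 0.0706]
ee_rot: [[0.023, -0.999, 0.024], [-0.707, -0.033, -0.707], [0.707, -0.001, -0.707]]
wrist_force: [0.7, -0.1, -1.6]
gripper_width: 0.155
gripper_force: 29.9
```

>>> jog_arm:
  plan: "-0.03 0 0.03 0 0 0 1;-0.03 0 0.03 0 0 0 1;-0.03 0 0.03 0 0 0 1;0 0 0 0 0 0 1;0 0 0 0 0 0 1;0 0 0 0 0 0 1;0 0 0 0 0 0 1;0 0 0 0 0 0 1;0 0 0 0 0 0 1;0 0 0 0 0 0 1"

```text
time_s: 14.6
tcp_pos: [0.5162, 0.2996, 0.0695]
ee_rot: [[0.023, -0.999, 0.026], [-0.705, -0.034, -0.708], [0.708, -0.002, -0.706]]
wrist_force: [-2.2, 2.1, 6.4]
gripper_width: 0.156
gripper_force: 30.0
```

>>> jog_arm:
  plan: "0 0 0 0 0 0 0.6;0 0 0 0 0 0 0.5;0 0 0 0 0 0 0.4;0 0 0 0 0 0 0.3;0 0 0 0 0 0 0.26;0 0 0 0 0 0 0.26;0 0 0 0 0 0 0.26;0 0 0 0 0 0 0.26;0 0 0 0 0 0 0.26;0 0 0 0 0 0 0.26"

```text
time_s: 15.6
tcp_pos: [0.5159, 0.2991, 0.0672]
ee_rot: [[0.023, -0.999, 0.024], [-0.706, -0.033, -0.707], [0.707, -0.0, -0.707]]
wrist_force: [0.6, 0.1, -0.0]
gripper_width: 0.37
gripper_force: 0.0
```

>>> jog_arm:
  plan: "0 0 -0.2 0 0 0 0.26;0 0 -0.4 0 0 0 0.26;0 0 -0.5 0 0 0 0.26;0 0 -0.6 0 0 0 0.26;0 0 -0.6 0 0 0 0.26;0 0 -0.6 0 0 0 0.26;0 0 -0.6 0 0 0 0.26;0 0 -0.6 0 0 0 0.26;0 0 -0.4 0 0 0 0.26;0 0 0 0 0 0 0.26"

```text
time_s: 16.6
tcp_pos: [0.5134, 0.3805, 0.148]
ee_rot: [[0.023, -0.999, 0.026], [-0.708, -0.035, -0.705], [0.705, -0.003, -0.709]]
wrist_force: [-0.9, -0.1, -0.2]
gripper_width: 0.37
gripper_force: 0.0
```

```bash
cat > chk.py <<'E'
from h import *
import sys
def chk(name,xc,R):
    for n in('top','scene'):
        P,d=snap(n,f'{name}_{n}');W=cloud(n,d).reshape(-1,3);q=W-RO;X=q@rx;Y=q@ry;z=W[:,2]
        m=(abs(X-xc)<.02)&(abs(Y)<.065)&(z>.053)&(z<.16)
        print(n,m.sum(),'zmax',np.round(np.sort(z[m])[-3:],4),'expect',.012+2*R,'Y',np.round(np.percentile(Y[m],[2,98]),4),'X',np.round(np.percentile(X[m],[3,97]),4))
        yy=Y[m][z[m]>z[m].max()-.004];print('  top at Y',yy.mean().round(4))
E
python3 - <<'E'
from chk import *
chk('p1',.03,.045)
c=SO+.029*su+.134*Z
need(c-RS[:,2]*.025,RS);need(c-RS[:,2]*.12,RS)
a=np.load('pics/p1_scene.npz')['p'];b=np.load('pics/p1_top.npz')['p']
cv2.imwrite('pics/c4.png',np.hstack([cv2.resize(a[180:390,180:460],(400,300),interpolation=3),cv2.resize(b[110:290,120:360],(400,300),interpolation=3)])[:,:,::-1])
E
```

```text
top 215 zmax [0.103  0.1031 0.1033] expect 0.102 Y [-0.0425  0.0418] X [0.0213 0.035 ]
  top at Y 0.0006
scene 633 zmax [0.1042 0.1047 0.1048] expect 0.102 Y [-0.0406  0.0434] X [0.0245 0.0381]
  top at Y 0.0003
t 16.7 shift units now-frame [11.09 -2.58 10.81] target-frame [ 9.87 -7.59  9.58] turn units [-1.72 -0.    1.72] F [ 1.1 -0.5 -0.1]
t 16.7 shift units now-frame [11.2  -3.48  7.12] target-frame [ 9.87 -7.59  5.78] turn units [-1.72 -0.    1.72] F [ 1.1 -0.5 -0.1]
```

View pics/c4.png

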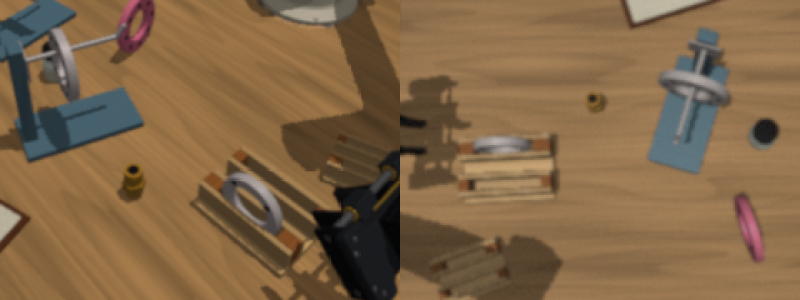

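The small flange stands on the floor of the short slot. Its top reads 0.103–0.105 against an expected 0.102, and it is centred: ring at (250,200) in the scene half and (500,145) in the top half. The large flange still hangs at (62,65). Next is the large one.

>>> jog_arm:
  plan: "0.6 0 -0.6 -0.86 0 0.86 0.26;0.6 0 -0.6 -0.86 0 0.86 0.26;0.6 0 -0.6 0 0 0 0.26;0.6 0 -0.6 0 0 0 0.26;0.8 -0.8 0.9 0 0 0 0.26;0.8 -0.8 0.9 0 0 0 0.26;0.8 -0.8 0.9 0 0 0 0.26;0.8 -0.8 0.9 0 0 0 0.26;0.8 -0.8 0.9 0 0 0 0.26;0.8 -0.8 0.9 0 0 0 0.26"

```text
time_s: 17.7
tcp_pos: [0.5813, 0.171, 0.2206]
ee_rot: [[-0.186, -0.965, -0.187], [-0.681, 0.264, -0.683], [0.708, 0.001, -0.706]]
wrist_force: [-0.1, -0.6, -0.1]
gripper_width: 0.369
gripper_force: 0.0
```

>>> jog_arm:
  plan: "0.65 -0.7 0.7 0 0 0 0.26;0.65 -0.7 0.7 0 0 0 0.26;0.65 -0.7 0.7 0 0 0 0.26;0.65 -0.6 0.6 0 0 0 0.26;0 0 0 0 0 0 0.26;0 0 0 0 0 0 0.26;0 0 0 0 0 0 0.26;0 0 0 0 0 0 0.26;0 0 0 0 0 0 0.26;0 0 0 0 0 0 0.26"

```text
time_s: 18.7
tcp_pos: [0.6218, 0.0657, 0.2194]
ee_rot: [[-0.186, -0.965, -0.185], [-0.682, 0.262, -0.683], [0.707, -0.001, -0.707]]
wrist_force: [-0.1, 0.5, 0.0]
gripper_width: 0.372
gripper_force: 0.0
```

```bash
python3 - <<'E'
from h import *
s=r.sense();p=np.array(s['tcp_pos']);R=np.array(s['ee_rot']);print(p,np.round(s['joints'],1))
W=cloud('top',snap('top','t9')[1]).reshape(-1,3);q=W-SO;U=q@su;V=q@sv;z=W[:,2]
m=(abs(V)<.06)&(z>.168)&(U<.06)&(U>0);print('large U',np.round(np.percentile(U[m],[3,50,97]),4),'zmax',z[m].max(),'V top',V[m].mean(),'dU/dV',np.polyfit(V[m],U[m],1)[0])
c=SO+.029*su+.134*Z
need(c-RS[:,2]*.025,RS)
E
```

```text
[0.62177558 0.06565849 0.21935101] [ 33.2  35.8   0.5  28.1 -91.3 -57.2]
large U [0.021  0.0263 0.0349] zmax 0.19090304330683106 V top -0.00013591139142965313 dU/dV 0.003482577227956248
t 18.75 shift units now-frame [0.28 0.46 4.11] target-frame [0.29 0.34 4.12] turn units [-0.2 -0.   0.2] F [ 0.2 -0.4  0.7]
```

>>> jog_arm:
  plan: "0.14 0.15 0 -0.2 0 0.2 0.26;0.14 0.15 0.3 0 0 0 0.26;0 0 0.5 0 0 0 0.26;0 0 0.5 0 0 0 0.26;0 0 0.6 0 0 0 0.26;0 0 0.6 0 0 0 0.26;0 0 0.6 0 0 0 0.26;0 0 0.5 0 0 0 0.26;0 0 0.4 0 0 0 0.26;0 0 0.1 0 0 0 0.26"

```text
time_s: 19.75
tcp_pos: [0.5905, -0.008, 0.151]
ee_rot: [[-0.213, -0.953, -0.215], [-0.673, 0.302, -0.675], [0.708, 0.001, -0.706]]
wrist_force: [-0.7, 0.8, -1.1]
gripper_width: 0.37
gripper_force: 0.0
```

>>> jog_arm:
  plan: "0 0 0 0 0 0 0.26;0 0 0 0 0 0 0.6;0 0 0 0 0 0 0.7;0 0 0 0 0 0 0.8;0 0 0 0 0 0 0.9;0 0 0 0 0 0 1;0 0 0 0 0 0 1;0 0 0 0 0 0 1;0 0 0 0 0 0 1;0 0 0 0 0 0 1"

```text
time_s: 20.75
tcp_pos: [0.5917, -0.0065, 0.1521]
ee_rot: [[-0.213, -0.954, -0.212], [-0.674, 0.301, -0.674], [0.707, -0.001, -0.707]]
wrist_force: [1.1, 2.9, 1.2]
gripper_width: 0.159
gripper_force: 30.0
```

>>> jog_arm:
  plan: "0.16 0 -0.16 0 0 0 1;0.16 0 -0.16 0 0 0 1;0.16 0 -0.16 0 0 0 1;0.16 0 -0.16 0 0 0 1;0.16 0 -0.16 0 0 0 1;0.16 0 -0.16 0 0 0 1;0 0 0 0 0 0 1;0 0 0 0 0 0 1;0 0 0 0 0 0 1;0 0 0 0 0 0 1"

```text
time_s: 21.75
tcp_pos: [0.5913, -0.0069, 0.1855]
ee_rot: [[-0.213, -0.954, -0.213], [-0.674, 0.301, -0.675], [0.708, -0.0, -0.707]]
wrist_force: [-0.4, 0.9, -1.5]
gripper_width: 0.154
gripper_force: 30.0
```

```bash
python3 - <<'E'
from h import *
ring(.055);c=SO+.029*su+.168*Z
need(c-RS[:,2]*.025,RS)
E
```

```text
top 327 centre tool x,z mm [ 4.6 19.1] y range [-4.   8.   9.8] grad y/x,y/z -0.028 0.036
scene 57 centre tool x,z mm [-0.8 30.2] y range [-5.9 -5.3  6.2] grad y/x,y/z -0.255 -0.092
t 21.85 shift units now-frame [-0.01  0.04 -0.01] target-frame [-0.01  0.04 -0.01] turn units [ 0. -0. -0.] F [ 0.5  0.5 -2.2]
```

>>> jog_arm:
  plan: "0 0.5 0 0 0 0 1;0 0.65 0 0 0 0 1;0 0.65 0 0 0 0 1;0 0.65 0 0 0 0 1;0 0.65 0 0 0 0 1;0 0.65 0 0 0 0 1;0 0.65 0 0 0 0 1;0 0.65 0 0 0 0 1;0 0.55 0 0 0 0 1;0 0 0 0 0 0 1"

```text
time_s: 22.85
tcp_pos: [0.4566, 0.0359, 0.1861]
ee_rot: [[-0.212, -0.954, -0.212], [-0.674, 0.3, -0.675], [0.707, -0.0, -0.707]]
wrist_force: [-0.1, 0.1, -2.0]
gripper_width: 0.156
gripper_force: 30.0
```

```bash
python3 - <<'E'
from h import *
ring(.055)
t=RO-rx*.03+Z*.067;off=RR@np.array([.0027,.001,.023])
need(t+Z*.12-off,RR)
E
```

```text
top 198 centre tool x,z mm [ 1.9 24. ] y range [-4.2  6.2  9.1] grad y/x,y/z -0.052 0.081
scene 116 centre tool x,z mm [ 1.7 21.4] y range [-7.3 -6.2  3.7] grad y/x,y/z -0.016 -0.036
t 22.95 shift units now-frame [-6.69  3.25 -7.57] target-frame [-7.06 -0.28 -7.93] turn units [ 1.71  0.   -1.72] F [ 0.5 -0.  -1.7]
```

>>> jog_arm:
  plan: "0 0 -0.3 0.6 0 -0.6 1;0 0 -0.3 0.6 0 -0.6 1;0 0 -0.3 0.51 0 -0.52 1;-1 -0.04 -1 0 0 0 1;-1 -0.04 -1 0 0 0 1;-1 -0.04 -1 0 0 0 1;-1 -0.04 -1 0 0 0 1;-1 -0.04 -1 0 0 0 1;-1 -0.04 -1 0 0 0 1;-1 -0.04 -1 0 0 0 1"

```text
time_s: 23.95
tcp_pos: [0.4601, 0.2999, 0.2012]
ee_rot: [[0.023, -0.999, 0.022], [-0.706, -0.032, -0.707], [0.708, 0.001, -0.707]]
wrist_force: [-0.1, 0.3, -2.4]
gripper_width: 0.153
gripper_force: 30.0
```

>>> jog_arm:
  plan: "0 0 0 0 0 0 1;0 0 0 0 0 0 1;0 0 0 0 0 0 1;0 0 0 0 0 0 1;0 0 0 0 0 0 1;0 0 0 0 0 0 1;0 0 0 0 0 0 1;0 0 0 0 0 0 1;0 0 0 0 0 0 1;0 0 0 0 0 0 1"

```text
time_s: 24.95
tcp_pos: [0.4598, 0.2986, 0.2015]
ee_rot: [[0.023, -0.999, 0.023], [-0.706, -0.033, -0.707], [0.707, 0.001, -0.707]]
wrist_force: [0.9, 0.3, -2.7]
gripper_width: 0.156
gripper_force: 30.0
```

```bash
python3 - <<'E'
from h import *
ring(.055)
t=RO-rx*.03+Z*.067;off=RR@np.array([.0027,.001,.023])
need(t+Z*.12-off,RR);need(t+Z*.05-off,RR)
E
```

```text
top 267 centre tool x,z mm [ 0.9 24.2] y range [-4.8  5.8  8.7] grad y/x,y/z -0.048 0.064
scene 1025 centre tool x,z mm [ 2.3 23.5] y range [-8.4 -6.6  5.1] grad y/x,y/z -0.004 -0.005
t 25.05 shift units now-frame [-0.07  0.14 -0.06] target-frame [-0.07  0.14 -0.06] turn units [ 0.01 -0.    0.  ] F [ 0.   0.7 -2.4]
t 25.05 shift units now-frame [-2.05  0.14  1.92] target-frame [-2.05  0.14  1.92] turn units [ 0.01 -0.    0.  ] F [ 0.   0.7 -2.4]
```

>>> jog_arm:
  plan: "0 0.08 0 0 0 0 1;0 0.08 0 0 0 0 1;-0.45 0 0.4 0 0 0 1;-0.5 0 0.45 0 0 0 1;-0.5 0 0.45 0 0 0 1;-0.4 0 0.4 0 0 0 1;-0.2 0 0.22 0 0 0 1;0 0 0 0 0 0 1;0 0 0 0 0 0 1;0 0 0 0 0 0 1"

```text
time_s: 26.05
tcp_pos: [0.456, 0.301, 0.132]
ee_rot: [[0.023, -0.999, 0.023], [-0.707, -0.033, -0.706], [0.707, -0.0, -0.708]]
wrist_force: [-0.4, 0.4, -1.9]
gripper_width: 0.159
gripper_force: 30.0
```

```bash
python3 - <<'E'
from h import *
ring(.055)
t=RO-rx*.03+Z*.067;off=RR@np.array([.0016,.0004,.0238])
need(t+Z*.05-off,RR);print(t-off)
E
```

```text
top 228 centre tool x,z mm [ 2.3 25. ] y range [-4.6  5.3  9. ] grad y/x,y/z -0.051 0.072
scene 854 centre tool x,z mm [ 1.4 24.3] y range [-11.1  -6.5   5.5] grad y/x,y/z 0.01 -0.025
t 26.15 shift units now-frame [ 0.03  0.02 -0.01] target-frame [ 0.03  0.02 -0.01] turn units [ 0.    0.01 -0.  ] F [-0.8  0.2 -3. ]
[0.45552079 0.30046924 0.08269777]
```

>>> jog_arm:
  plan: "-0.1 0.02 0.1 0 0 0 1;-0.1 0 0.1 0 0 0 1;-0.1 0 0.1 0 0 0 1;-0.1 0 0.1 0 0 0 1;-0.1 0 0.1 0 0 0 1;-0.1 0 0.1 0 0 0 1;-0.1 0 0.1 0 0 0 1;-0.1 0 0.1 0 0 0 1;0 0 0 0 0 0 1;0 0 0 0 0 0 1"

```text
time_s: 27.15
tcp_pos: [0.4552, 0.3006, 0.103]
ee_rot: [[0.023, -0.999, 0.023], [-0.706, -0.033, -0.707], [0.708, 0.001, -0.707]]
wrist_force: [1.2, 0.1, -1.8]
gripper_width: 0.158
gripper_force: 30.0
```

>>> jog_arm:
  plan: "-0.1 0 0.1 0 0 0 1;-0.1 0 0.1 0 0 0 1;-0.1 0 0.1 0 0 0 1;-0.08 0 0.08 0 0 0 1;-0.06 0 0.06 0 0 0 1;-0.04 0 0.04 0 0 0 1;0 0 0 0 0 0 1;0 0 0 0 0 0 1;0 0 0 0 0 0 1;0 0 0 0 0 0 1"

```text
time_s: 28.15
tcp_pos: [0.4552, 0.3007, 0.0862]
ee_rot: [[0.023, -0.999, 0.023], [-0.707, -0.033, -0.707], [0.707, 0.0, -0.707]]
wrist_force: [0.1, 0.3, -1.6]
gripper_width: 0.157
gripper_force: 30.0
```

>>> jog_arm:
  plan: "-0.03 0 0.03 0 0 0 1;-0.03 0 0.03 0 0 0 1;-0.03 0 0.03 0 0 0 1;0 0 0 0 0 0 1;0 0 0 0 0 0 1;0 0 0 0 0 0 1;0 0 0 0 0 0 1;0 0 0 0 0 0 1;0 0 0 0 0 0 1;0 0 0 0 0 0 1"

```text
time_s: 29.15
tcp_pos: [0.4554, 0.3008, 0.0842]
ee_rot: [[0.023, -0.999, 0.024], [-0.706, -0.033, -0.707], [0.708, -0.0, -0.706]]
wrist_force: [-2.4, 1.9, 5.2]
gripper_width: 0.155
gripper_force: 30.0
```

>>> jog_arm:
  plan: "0 0 0 0 0 0 0.6;0 0 0 0 0 0 0.5;0 0 0 0 0 0 0.4;0 0 0 0 0 0 0.3;0 0 0 0 0 0 0.26;0 0 0 0 0 0 0.26;0 0 0 0 0 0 0.26;0 0 0 0 0 0 0.26;0 0 0 0 0 0 0.26;0 0 0 0 0 0 0.26"

```text
time_s: 30.15
tcp_pos: [0.4552, 0.3006, 0.0829]
ee_rot: [[0.023, -0.999, 0.023], [-0.706, -0.033, -0.707], [0.707, 0.001, -0.707]]
wrist_force: [0.3, -0.1, 0.4]
gripper_width: 0.369
gripper_force: 0.0
```

>>> jog_arm:
  plan: "0 0 -0.2 0 0 0 0.26;0 0 -0.4 0 0 0 0.26;0 0 -0.5 0 0 0 0.26;0 0 -0.6 0 0 0 0.26;0 0 -0.6 0 0 0 0.26;0 0 -0.6 0 0 0 0.26;0 0 -0.6 0 0 0 0.26;0 0 -0.6 0 0 0 0.26;0 0 -0.6 0 0 0 0.26;0 0 -0.3 0 0 0 0.26"

```text
time_s: 31.15
tcp_pos: [0.4525, 0.3909, 0.1728]
ee_rot: [[0.023, -0.999, 0.025], [-0.708, -0.034, -0.705], [0.706, -0.001, -0.709]]
wrist_force: [-0.1, -0.0, -0.3]
gripper_width: 0.367
gripper_force: 0.0
```

```bash
python3 - <<'E'
from chk import *
chk('p2',-.03,.055);chk('p3',.03,.045)
a=np.load('pics/p2_scene.npz')['p'];b=np.load('pics/p2_top.npz')['p']
cv2.imwrite('pics/c5.png',np.hstack([cv2.resize(a[110:390,150:460],(400,361),interpolation=3),cv2.resize(b[90:290,120:442],(400,361),interpolation=3)])[:,:,::-1])
E
```

```text
top 296 zmax [0.1241 0.1242 0.1245] expect 0.122 Y [-0.0529  0.0476] X [-0.0387 -0.0254]
  top at Y -0.0009
scene 1053 zmax [0.1243 0.1244 0.1254] expect 0.122 Y [-0.0498  0.053 ] X [-0.035  -0.0218]
  top at Y -0.0002
top 219 zmax [0.1041 0.1055 0.1066] expect 0.102 Y [-0.0428  0.0428] X [0.0211 0.0346]
  top at Y -0.0021
scene 625 zmax [0.104  0.1041 0.1041] expect 0.102 Y [-0.0406  0.0434] X [0.0243 0.038 ]
  top at Y -0.0001
```

View pics/c5.png

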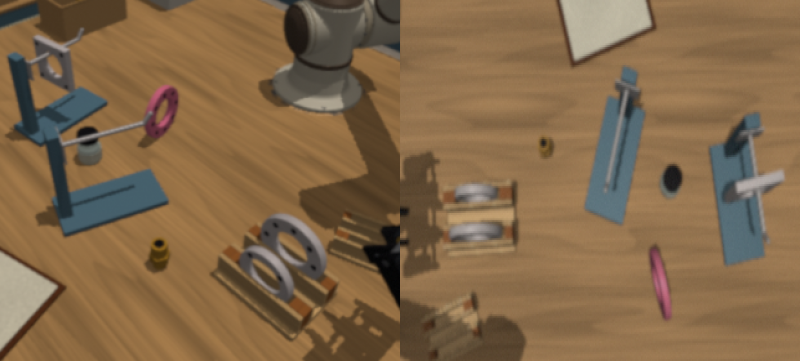

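Both flanges stand in their slots, large at (295,245) and small at (268,272) in the scene half, with heights as expected. The pair hook is empty, and the square flange, jar and nipple are untouched. Gripper is clear, so I'm handing in.

```bash
python3 -c "
from station import r
print(r.finish_job())"
```

```text
the job is handed in; nothing more can be done
None
```

The job is handed in: the large flange stands on the floor of the long slot and the small flange on the floor of the short slot, with the square flange, grease jar and brass nipple left alone, after about 31 s of robot time.

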